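# Strip the ratchet dough press for washing-up

### The arm

A 6-joint arm with a two-finger parallel gripper is mounted at the origin on a cart in front of the work surface, level with it; the furniture and walls round the work are solid. World frame = base frame: x ahead of the robot, y to its left, z up, the work surface at z = 0. Lengths are in m, angles in rad, forces in N, time in s.
With the tool pointing down it reaches from about 0.375 to 0.9 m from the base axis. Payload 3.1 kg.
Tool frame: the origin (TCP) lies midway between the tips of the shut fingers; the grasp point (between the pads) lies 19 mm behind it; x points along the fingers, y is the direction in which the jaws open and shut, and the axes are right-handed (so a half turn about x gives the same grasp; the last joint's range is limited). The gripper opens to 87 mm and grips with 3 to 60 N. Pads are 19 mm wide; open, the fingers measure 117 mm over their backs; the gripper's body (75 mm by 190 mm) begins 51 mm behind the grasp point.
Start: joints at [-1.341, 0.527, 1.433, -0, 1.181, -0.178], TCP at [0.248, -0.573, 0.223] pointing down, gripper open.
Joint ranges: [-3.08, 3.08], [-0.75, 2.2], [0.22, 2.44], [-1.43, 4.57], [0, 2.65], [-2.85, 2.85]. Speed limits (rad/s): [2.79, 2.79, 3.14, 3.14, 3.14, 3.14].

### API

Orientations are given as a unit quaternion [x, y, z, w].
In Python, from rig import get_obs, imaging, robot gives the robot as it stands.
- The arm moves only by the shell command python3 -m inch 'ROWS' [FORCE]. ROWS is JSON, a list of rows, each a list of 3 entries, a list of its own where there are three numbers: the finger opening in mm, from 0 to 87, then the shift along the tool's x, y, z in mm, then the turn, a rotation vector about the tool's x, y, z in degrees. In form: [[grip, [dx, dy, dz], [wx, wy, wz]], ...]. A call has 1 to 12 rows; each row shifts and turns the pose as measured when the row begins, along the tool's axes as they then stand; what a row does not reach is not made up. A row lasts 1/8 s, in which the tool goes at most 62.5 mm and 10.7 degrees, less where a joint would pass 70% of its speed; a pose out of reach is approached as far as the arm can. A call with a gripper value outside its range is refused whole. The fingers move at their own pace and stop on an object; FORCE is the grip in N (left out, the last holds). Time passes only in rows, so rows that do not move let the fingers close. It gives the time, the measured TCP pose, the force and the opening at its end, in the units of the state.
- get_obs(): the state, without advancing time (a new reading comes with each control period).
- imaging.camera(name): name is "scene" or "top" or "wrist"; returns the picture (480x640x3 uint8, red, green, blue); there is no depth.
- imaging.camera_params(name): a dict with "camera_matrix" (3x3 intrinsics, pixels), "k1" (the pictures are not rectified: a ray, as slopes to the right and down, at radius r is drawn at 1 + k1 r^2 times it, then the intrinsics apply), "xyz" and "rotation" of the camera in the world. Camera axes: x right, y down, z forward; pixel columns grow to the right and rows downward; lengths in m; the calibration is good to about 2 mm. A picture is of the moment at which its call begins: read the wrist's pose just before it. camera_params takes no time and is no camera call; for the wrist camera it gives the pose at the moment of the call.
- robot.hand_in(): hands the job in, once; it reports no verdict.
Trained networks look in the newest picture that a camera, given by its name, has taken for a name from the list of things; names that differ only in an ending like _2 or _b are one class to them, and where a whole thing is asked for, a point or a joint stands for the part that bears it (a point fixed in the world has none). Each returns a list of dicts, best first, with "confidence" (0 to 1); they miss things now and then, are a little off and sometimes report something else, mostly with a low value. They report only what shows in the picture. A call takes as long as a camera call. They do not tell look-alikes from the thing itself.
- imaging.cut_out(camera, target): "pixels" (480x640 bool, what is visible of it) and "box" ([centre column, centre row, width, height] in pixels, round what is visible of it).
- imaging.tip_of(camera, target): "pixel" ([column, row] in pixels: a listed point, or the origin of a listed thing).
The state is a dict: "time": time; "q": joint angles; "joint_velocities": joint speeds; "joint_torque": joint torques, N m; "position": TCP position; "tool_rot": TCP orientation; "ft_force": force on the tool from outside, world axes, zero at the start; "moment": the same for the moment, N m; "grip_width": finger opening in m.
Only numpy, scipy, OpenCV 4.12 (cv2) and the standard library are available. Lean on these libraries where they do the work, as an engineer would, in place of code of your own. Each camera call takes 0.05 s, during which the arm holds its last target. There are 200 camera calls.

### The job

Strip the dough press for washing-up: throw its red pawl lever right over so that it stays back, draw the toothed bar all the way out by its black handle, lay it down flat on the worktop, teeth up, and let go. Then take it again by its middle and lay it level in the wire drying rack, teeth up, centred along the rack with the handle between the two tall hoops and the nose between the short posts, and let go. Never drop the bar, leave the pawl thrown back, and leave the other things on the worktop where they are.

Things in the scene. Friction and masses are not known exactly. Their poses are not given: they have to be found in the camera images.
- press: dough press, fixed: steel barrel (62 mm thick, lying) and aluminium ratchet guide on a white foot plate. Origin on the worktop under the guide; x along the bar to the barrel (the bar is drawn out to -x), z up. Guide: closed tunnel x -36 to 50 mm, 28 mm wide, 65 mm high (cheeks 78); barrel on to x 160 mm, top 77 mm high. In it the bar's centre line is 44 mm high, 1.5 mm play each side
- pawl (a joint): angle (rad) of the red pawl: 0 = its tooth is down between the bar's teeth (about 0.2 if on top of a tooth): the bar cannot be drawn out. 1.6 = thrown over to press -x on its stop, clear of the bar. Free and light (0.07 kg): below about 0.6 it falls back by its weight, beyond about 0.7 it falls over and stays
- pawl_pivot (a point): pivot of the pawl, 65.5 mm above the worktop; its axis is level, across the bar
- pawl_knob (a point): centre of the red knob (a roll 14 mm thick, 20 mm long across the bar) on the pawl's lever (9 mm rod), 44 mm from the pivot; with the pawl down it is about 108 mm high, 11 mm to the barrel's side (+x) of the pivot. Pushing it to press -x lifts the pawl; nothing stands beside or above it
- bar_mid (a point): the loose toothed steel bar, mid-length of its 190 mm, half-way up its core. x to the nose (handle at -x), z to the toothed side. Core 14 mm wide (y), 16 mm high (8 below, 8 above this point); saw teeth 12 mm wide up to 12.5 mm above it, from x -40 to 80 mm; nose end x 95 mm. Lying on the worktop this point is 8 mm high
- bar: the same bar: same origin and axes as bar_mid; 0.15 to 0.3 kg, balances within 15 mm of here
- bar_handle (a point): the bar's black handle, 45 mm long, 18 mm wide, from 8 mm below to 16 mm above this point, which lies 72.5 mm behind bar_mid. At the start only the handle has room for fingers
- rack: steel-wire drying rack, fixed, 190x72 mm. Origin on the worktop under its middle; x to the tall hoops, z up. Cross wires at x -60 and 60 mm carry the bar (35 mm high, so bar centre at 43). Tall hoops x 55 to 89 mm, 85 mm high, 26 mm apart inside (35 at the top), no room for fingers; short posts at x -60 mm, 62 mm high, 24 mm apart. x -45 to 45 mm is open for fingers; frame wire at y +-36 mm is 11 mm high
- mug: white mug with green inside, 80 mm wide, 91 mm high; bystander, loose, not to be disturbed. Origin at the centre of its underside
- shaker: small glass shaker with grey domed cap, 44 mm wide, 90 mm high; bystander, loose, not to be disturbed. Origin at the centre of its underside
- spice_jar: spice jar with mustard-yellow lid, 42 mm wide, 96 mm high; bystander, loose, not to be disturbed. Origin at the centre of its underside
- lemon: yellow lemon lying on its side, 71x53x51 mm; bystander, loose, not to be disturbed. Origin at the centre of its underside
- garlic: garlic bulb, 60 mm wide; bystander, loose, not to be disturbed. Origin at the centre of its underside
- garlic_small: second garlic bulb, 60 mm wide; bystander, loose, not to be disturbed. Origin at the centre of its underside
Not all that is in view belongs to the job. Of the things that look like the bar, the larger one is meant.

How it is judged:
By the outcome, as a careful person would: the job done as asked, in the order asked, and still so for the second after the job is handed in, with the robot touching nothing.
It also fails if it takes over 61 s, if anything falls off the work surface, if the arm or the gripper's body presses on something with over 40 N, if the wrist force passes 120 N, or if a joint passes its speed limit or range.

## Working session

There is one attempt and no reset: what is moved stays moved. The work goes in short steps, Python scripts to look and compute and a shell command to move; the robot and the scene stay as the last step left them, time stands still between calls to the robot, and variables do not carry over. Pictures are saved under pics/ and viewed, about 8 in all and at most 12, crops included, and the job is handed in when it is done.

```bash
ls; mkdir -p pics
cat > h.py <<'E'
import numpy as np, cv2
from rig import get_obs, imaging, robot
from scipy.spatial.transform import Rotation as R
def ray(p,px):
    K=np.array(p["camera_matrix"]);s=np.array([(px[0]-K[0,2])/K[0,0],(px[1]-K[1,2])/K[1,1]])
    u=s.copy()
    for _ in range(20): u=s/(1+p["k1"]*(u@u))
    Rm=np.array(p["rotation"]); 
    if Rm.shape!=(3,3): Rm=R.from_quat(Rm).as_matrix()
    return np.array(p["xyz"]),Rm@np.array([u[0],u[1],1.])
def at_z(p,px,z):
    o,d=ray(p,px);return o+d*(z-o[2])/d[2]
def proj(p,X):
    K=np.array(p["camera_matrix"]);Rm=np.array(p["rotation"])
    if Rm.shape!=(3,3): Rm=R.from_quat(Rm).as_matrix()
    c=Rm.T@(np.array(X)-np.array(p["xyz"]));u=c[:2]/c[2];u=u*(1+p["k1"]*(u@u));return K[:2,:2]@u+K[:2,2]
def tri(a,b):
    A=[];B=[]
    for o,d in (a,b):
        d=d/np.linalg.norm(d);P=np.eye(3)-np.outer(d,d);A.append(P);B.append(P@o)
    x=np.linalg.lstsq(np.vstack(A),np.hstack(B),rcond=None)[0]
    return x,[np.linalg.norm(A[i]@x-B[i])*1000 for i in (0,1)]
def shot(cam,name):
    p=imaging.camera_params(cam);im=imaging.camera(cam);cv2.imwrite(f"pics/{name}.png",im[:,:,::-1]);return p,im
def tool():
    o=get_obs();return np.array(o["position"]),R.from_quat(o["tool_rot"])
E
python3 - <<'E'
from h import *
np.set_printoptions(precision=3,suppress=True)
for c in ("top","scene"):
    p,im=shot(c,c+"0"); print(c,p["xyz"],np.array(p["rotation"]).tolist(),p["camera_matrix"],p["k1"])
    for t in ["press","pawl_pivot","pawl_knob","bar_mid","bar_handle","rack","mug","shaker","spice_jar","lemon","garlic"]:
        for d in imaging.tip_of(c,t)[:3]: print(c,t,np.round(d["pixel"],1),round(d["confidence"],2),at_z(p,d["pixel"],{"pawl_pivot":.0655,"pawl_knob":.108,"bar_mid":.044,"bar_handle":.044}.get(t,0)))
o=get_obs();print(o)
E
```

```text
pics
top [0.351 0.029 1.082] [-0.7047052782732669, 0.7053654253022095, -0.047984823752007195, 0.05956126469039715] [[486.051   0.    318.663]
 [  0.    486.051 243.861]
 [  0.      0.      1.   ]] -0.07055240530640743
top press [270.1 240.1] 0.79 [0.526 0.156 0.   ]
top pawl_pivot [274.6 236.1] 0.94 [0.524 0.139 0.066]
top pawl_knob [264.4 235.4] 0.54 [0.519 0.155 0.108]
top bar_mid [352.2 302.5] 0.73 [ 0.385 -0.025  0.044]
top bar_mid [284.1 240. ] 0.69 [0.519 0.121 0.044]
top bar_handle [375.  306.6] 0.78 [ 0.376 -0.074  0.044]
top bar_handle [316.9 234. ] 0.61 [0.532 0.05  0.044]
top bar_handle [281.4 236.7] 0.25 [0.527 0.127 0.044]
top rack [426.4 259. ] 0.68 [ 0.483 -0.195  0.   ]
top rack [269.7 239.1] 0.45 [0.529 0.157 0.   ]
top mug [218.8 328.1] 0.91 [0.329 0.268 0.   ]
top spice_jar [270.4 239.9] 0.73 [0.527 0.156 0.   ]
top spice_jar [254.7 315.4] 0.7 [0.358 0.188 0.   ]
top lemon [205.1 187.2] 0.88 [0.651 0.31  0.   ]
top garlic [272.8 196.3] 0.9 [ 0.628  0.152 -0.   ]
scene [ 0.434 -0.425  0.85 ] [0.954322743307947, -0.07843732143216017, 0.021416710182081442, -0.28750132
[... 826 characters left out ...]
 235.7] 0.31 [0.528 0.152 0.   ]
scene shaker [219.9 203.1] 0.22 [0.333 0.272 0.   ]
scene spice_jar [238.8 229.1] 0.78 [0.369 0.196 0.   ]
scene lemon [355.9 177.9] 0.59 [ 0.64   0.293 -0.   ]
scene garlic [364.3 229.6] 0.7 [ 0.628  0.151 -0.   ]
{'time': 1.2, 'q': array([-1.34 ,  0.528,  1.433, -0.   ,  1.181, -0.178]), 'joint_velocities': array([ 0.004,  0.   ,  0.   ,  0.001,  0.001, -0.   ]), 'joint_torque': array([ -0.001, -44.003, -17.698,   0.063,   0.05 ,  -0.   ]), 'position': array([ 0.248, -0.573,  0.223]), 'tool_rot': array([-0.692, -0.144,  0.692, -0.144]), 'ft_force': array([-0.635,  0.413, -0.322]), 'moment': array([-0.035,  0.003, -0.021]), 'grip_width': 0.08723484747730129}
```

View images.

Run:
```python
import cv2,numpy as np
a=cv2.imread("pics/top0.png")[160:360,180:480];b=cv2.imread("pics/scene0.png")[150:400,180:480]
cv2.imwrite("pics/v1.png",cv2.resize(a,(800,533),interpolation=cv2.INTER_CUBIC));cv2.imwrite("pics/v2.png",cv2.resize(b,(720,600),interpolation=cv2.INTER_CUBIC))
```

```text
(no output)
```

View pics/v1.png

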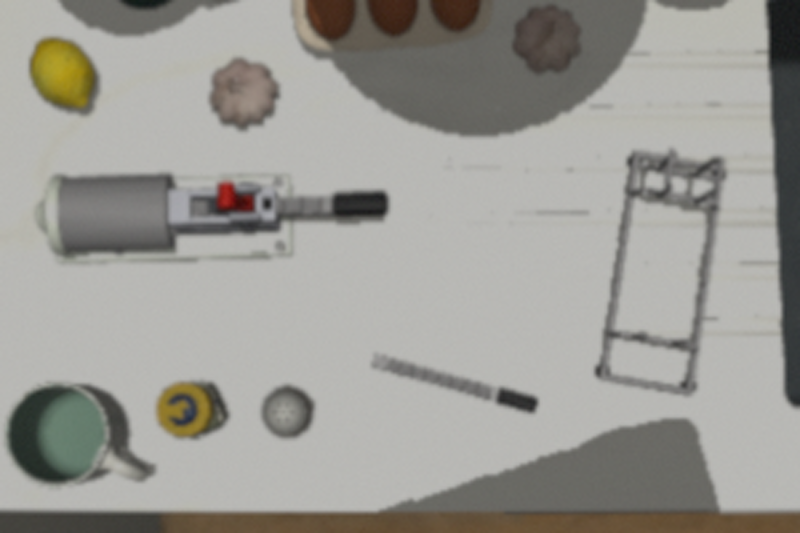

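View pics/v2.png

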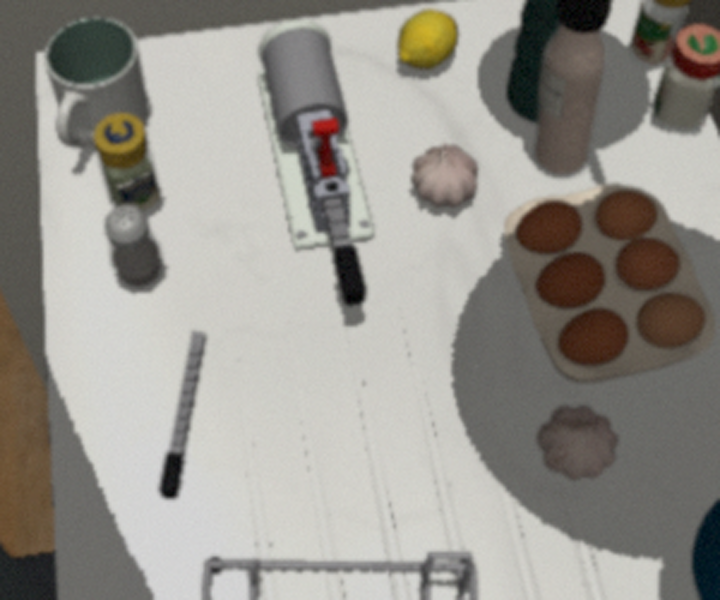

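```bash
cat >> h.py <<'E'
np.set_printoptions(precision=4,suppress=True)
def down(yaw): # tool x down, tool y at world heading yaw (deg)
    a=np.radians(yaw);y=np.array([np.cos(a),np.sin(a),0]);x=np.array([0,0,-1.]);return R.from_matrix(np.c_[x,y,np.cross(x,y)])
def go(P,Rt,n=None,turn=None):
    p,r=tool();P=np.array(P,float);rv=(r.inv()*Rt).as_rotvec(degrees=True) if turn is None else np.array(turn)
    if n is None: n=int(max(np.ceil(np.linalg.norm(P-p)*1000/60),np.ceil(np.linalg.norm(rv)/10.4),1))
    rows=[];rr=r
    for i in range(n):
        rows.append((np.round(rr.inv().apply(P-p)*1000/n,1).tolist(),np.round(rv/n,1).tolist()));rr=rr*R.from_rotvec(rv/n,degrees=True)
    print(n,"rv",rv.round(1))
    for x in rows: print(x)
E
python3 - <<'E'
from h import *
import sys
p,r=tool();print(r.as_matrix())
T=imaging.camera_params("top")
f=lambda c,z:at_z(T,(180+c[0]/2.667,160+c[1]/2.667),z)
h=f((360,204),.06);b=f((115,214),.077);b2=f((62,214),.077)
print("handle",h,"barrel",b,b2, "yaw",np.degrees(np.arctan2(*(b-h)[[1,0]])))
for n,c,z in [("hoopFL",(632,158),.085),("hoopFR",(722,166),.085),("hoopNL",(630,200),.085),("hoopNR",(712,207),.085),("frame NL",(602,374),.011),("frame NR",(690,388),.011),("postL",(608,332),.06),("postR",(690,345),.06),("postbaseL",(608,332),.035)]: print(n,f(c,z))
go([.53,.02,.25],down(0));go([.53,.02,.25],down(180))
w=imaging.camera_params("wrist");cR=R.from_quat(w["rotation"]).as_matrix();print("cam in tool",r.inv().apply(np.array(w["xyz"])-p),r.inv().as_matrix()@cR)
E
```

```text
[[-0.      0.3975 -0.9176]
 [ 0.     -0.9176 -0.3975]
 [-1.     -0.      0.    ]]
handle [0.5243 0.0534 0.06  ] barrel [0.5139 0.2467 0.077 ] [0.514  0.2891 0.077 ] yaw 93.07087826555497
hoopFL [ 0.5561 -0.1605  0.085 ]
hoopFR [ 0.5496 -0.2311  0.085 ]
hoopNL [ 0.5227 -0.1579  0.085 ]
hoopNR [ 0.5171 -0.2219  0.085 ]
frame NL [ 0.3904 -0.1445  0.011 ]
frame NR [ 0.3787 -0.2167  0.011 ]
postL [ 0.4216 -0.1421  0.06  ]
postR [ 0.4111 -0.2066  0.06  ]
postbaseL [ 0.4233 -0.1463  0.035 ]
11 rv [-66.6  -0.    0. ]
([-2.5, -39.3, -44.9], [-6.1, -0.0, 0.0])
([-2.5, -34.4, -48.8], [-6.1, -0.0, 0.0])
([-2.5, -29.0, -52.2], [-6.1, -0.0, 0.0])
([-2.5, -23.4, -55.0], [-6.1, -0.0, 0.0])
([-2.5, -17.4, -57.1], [-6.1, -0.0, 0.0])
([-2.5, -11.3, -58.6], [-6.1, -0.0, 0.0])
([-2.5, -5.1, -59.5], [-6.1, -0.0, 0.0])
([-2.5, 1.2, -59.7], [-6.1, -0.0, 0.0])
([-2.5, 7.5, -59.2], [-6.1, -0.0, 0.0])
([-2.5, 13.7, -58.1], [-6.1, -0.0, 0.0])
([-2.5, 19.8, -56.4], [-6.1, -0.0, 0.0])
11 rv [113.4   0.    0. ]
([-2.5, -39.3, -44.9], [10.3, 0.0, 0.0])
([-2.5, -46.7, -37.2], [10.3, 0.0, 0.0])
([-2.5, -52.6, -28.2], [10.3, 0.0, 0.0])
([-2.5, -56.8, -18.3], [10.3, 0.0, 0.0])
([-2.5, -59.2, -7.9], [10.3, 0.0, 0.0])
([-2.5, -59.6, 2.9], [10.3, 0.0, 0.0])
([-2.5, -58.2, 13.5], [10.3, 0.0, 0.0])
([-2.5, -54.8, 23.7], [10.3, 0.0, 0.0])
([-2.5, -49.7, 33.1], [10.3, 0.0, 0.0])
([-2.5, -43.0, 41.5], [10.3, 0.0, 0.0])
([-2.5, -34.8, 48.5], [10.3, 0.0, 0.0])
cam in tool [-0.163   0.0008 -0.08  ] [[-0.0002 -0.2931  0.9561]
 [ 1.      0.0004  0.0003]
 [-0.0004  0.9561  0.2931]]
```

```bash
python3 -m inch '[[0,[-2,-39,-45],[-6,0,0]],[0,[-2,-35,-49],[-6,0,0]],[0,[-2,-30,-53],[-6,0,0]],[0,[-2,-24,-56],[-6,0,0]],[0,[-2,-18,-58],[-6,0,0]],[0,[-2,-12,-59],[-6,0,0]],[0,[-2,-6,-60],[-6,0,0]],[0,[-2,0,-60],[-6,0,0]],[0,[-2,6,-60],[-6,0,0]],[0,[-2,12,-59],[-6,0,0]],[0,[-2,12,-58],[-6,0,0]]]' 40
python3 - <<'E'
from h import *
go([.52,.12,.25],down(3))
E
```

```text
time: 2.58
position: [0.5226, 0.0442, 0.2451]
tool_rot: [0.496, 0.499, -0.495, 0.509]
ft_force: [0.0, -0.8, 0.6]
grip_width: 0.0004
2 rv [-2.   0.6 -0.6]
([-2.8, -0.6, -37.9], [-1.0, 0.3, -0.3])
([-2.6, 0.0, -37.9], [-1.0, 0.3, -0.3])
```

```bash
python3 -m inch '[[0,[-3,0,-40],[-1,0.3,-0.3]],[0,[-3,0,-40],[-1,0.3,-0.3]],[0,[0,0,0],[0,0,0]]]'
python3 - <<'E'
from h import *
p,im=shot("wrist","w1")
print(tool()[0],tool()[1].as_matrix())
for t,z in [("pawl_pivot",.0655),("pawl_knob",.108),("bar_mid",.044),("bar_handle",.044),("press",0)]:
    for d in imaging.tip_of("wrist",t)[:2]: print(t,np.round(d["pixel"],1),round(d["confidence"],2),at_z(p,d["pixel"],z))
E
```

```text
time: 2.95
position: [0.5214, 0.1312, 0.2512]
tool_rot: [0.485, 0.515, -0.483, 0.515]
ft_force: [-0.2, 0.0, 0.1]
grip_width: 0.0007
[0.5214 0.1299 0.251 ] [[ 0.0022  0.9982  0.0599]
 [ 0.001   0.0599 -0.9982]
 [-1.      0.0023 -0.0009]]
pawl_pivot [329.2 202.9] 0.76 [0.5261 0.1439 0.0655]
pawl_knob [326.3 203.8] 0.92 [0.5223 0.1511 0.108 ]
pawl_knob [155.2  62.1] 0.43 [0.3818 0.2549 0.108 ]
bar_mid [327.6 216. ] 0.66 [0.526  0.1255 0.044 ]
bar_handle [324.  277.9] 0.88 [0.5266 0.0542 0.044 ]
press [326.9 182.4] 0.69 [0.5238 0.1552 0.    ]
```

View pics/w1.png

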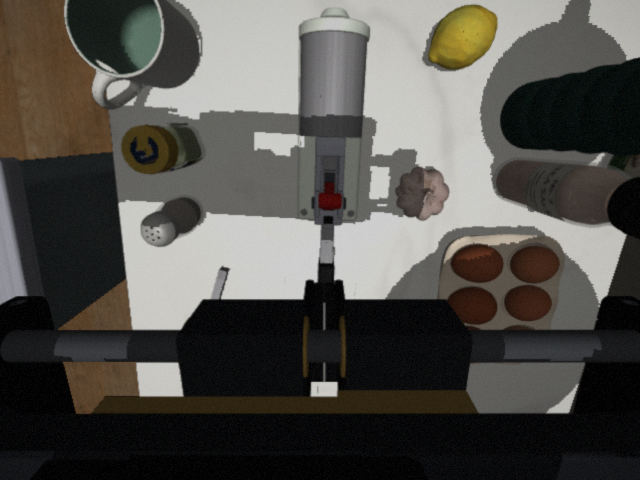

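```bash
python3 -m inch '[[0,[0,5,-58],[0,0,0]],[0,[50,0,0],[0,0,0]],[0,[50,0,0],[0,0,0]],[0,[45,0,0],[0,0,0]],[0,[8,0,0],[0,0,0]]]'; python3 -c "
from h import *
go([.523,.188,.093],down(3.4))"
```

```text
time: 3.88
position: [0.5297, 0.1823, 0.0967]
tool_rot: [0.492, 0.509, -0.486, 0.514]
ft_force: [-0.7, 0.7, 0.2]
grip_width: 0.0002
1 rv [-0.8 -0.  -0.6]
([3.6, -6.5, -6.0], [-0.8, -0.0, -0.6])
```

```bash
python3 -m inch '[[0,[3,-5,5],[0,0,0]],[0,[0,0,14],[0,0,0]],[0,[0,0,16],[0,0,0]],[0,[0,0,16],[0,0,0]],[0,[0,0,16],[0,0,0]],[0,[0,0,12],[0,0,0]],[0,[0,0,0],[0,0,0]]]'; python3 -c "
from h import *
go([.523,.11,.093],down(3.4))
p,im=shot('wrist','w2')
p,im2=shot('scene','s2')
print(proj(p,[.525,.14,.07]))
cv2.imwrite('pics/v3.png',np.hstack([im[100:340,200:460],im2[150:270,250:380].repeat(2,0).repeat(2,1)])[:,:,::-1])"
```

```text
time: 4.75
position: [0.5328, 0.0952, 0.0991]
tool_rot: [0.495, 0.505, -0.484, 0.516]
ft_force: [-0.4, 0.2, -0.3]
grip_width: 0.0005
1 rv [-1.  -0.  -1.3]
([5.9, -9.3, -15.2], [-1.0, -0.0, -1.3])
[316.48   220.4915]
```

View pics/v3.png

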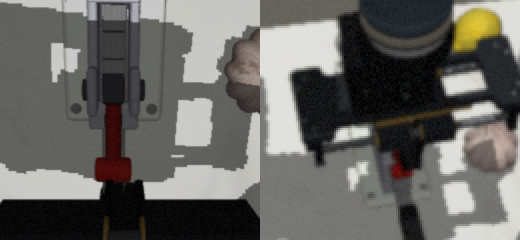

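Run:
```python
from h import *
p0,r0=np.array([.5214,.1299,.251]),R.from_matrix([[0.0022,0.9982,0.0599],[0.001,0.0599,-0.9982],[-1,0.0023,-0.0009]])
w={k:v for k,v in imaging.camera_params("wrist").items()}
p,r=tool();rel=r.inv().apply(np.array(w["xyz"])-p);rr=r.inv()*R.from_quat(w["rotation"])
w["xyz"]=p0+r0.apply(rel);w["rotation"]=(r0*rr).as_quat()
for c in [(334.5,25),(332,125),(333,75)]: print(at_z(w,c,.077))
print(at_z(w,(327,258),.0565),at_z(w,(327,240),.0565))
go([.526,.060,.115],down(2.5));go([.526,.060,.042],down(2.5))
```

```text
[0.5204 0.2955 0.077 ]
[0.5237 0.2159 0.077 ]
[0.5218 0.2571 0.077 ]
[0.5279 0.0811 0.0565] [0.5266 0.1012 0.0565]
1 rv [-0.  -0.  -1.2]
([-16.2, -7.7, 35.8], [-0.0, -0.0, -1.2])
2 rv [-0.  -0.  -1.2]
([28.4, -4.7, 17.9], [-0.0, -0.0, -0.6])
([28.4, -4.4, 17.9], [-0.0, -0.0, -0.6])
```

```bash
python3 -m inch '[[50,[-18,0,0],[0,0,0]],[50,[0,-6,34],[0.5,0,-1]],[50,[0,0,0],[0,0,0]]]'
python3 - <<'E'
from h import *
go([.528,.061,.042],down(2))
p,im=shot("wrist","w3")
for d in imaging.tip_of("wrist","bar_handle")[:2]: print(np.round(d["pixel"],1),round(d["confidence"],2),at_z(p,d["pixel"],.044))
cv2.imwrite('pics/v4.png',im[120:420,170:490,::-1])
E
```

```text
time: 5.22
position: [0.5271, 0.0634, 0.1168]
tool_rot: [0.492, 0.509, -0.49, 0.51]
ft_force: [-0.1, 0.2, -0.1]
grip_width: 0.0228
2 rv [ 0.1 -0.1 -0.2]
([37.4, 0.3, 1.3], [0.1, -0.0, -0.1])
([37.4, 0.4, 1.2], [0.1, -0.0, -0.1])
[327.8 265.2] 0.7 [0.5301 0.0529 0.044 ]
```

View pics/v4.png

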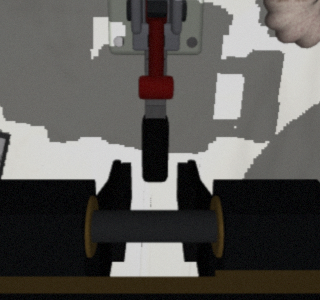

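```bash
python3 -m inch '[[50,[0,0,0],[0,0,0]],[50,[37,0,1],[0,0,0]],[50,[37,0,1],[0,0,0]],[50,[1,0,0],[0,0,0]]]'; python3 -m inch '[[0,[0,0,0],[0,0,0]],[0,[0,0,0],[0,0,0]],[0,[0,0,0],[0,0,0]],[0,[0,0,0],[0,0,0]]]' 50
```

```text
time: 5.82
position: [0.5284, 0.0663, 0.0407]
tool_rot: [0.491, 0.51, -0.487, 0.511]
ft_force: [-0.3, 0.2, -0.1]
grip_width: 0.0495
time: 6.32
position: [0.5305, 0.0672, 0.0442]
tool_rot: [0.492, 0.509, -0.485, 0.513]
ft_force: [1.2, -0.1, -0.8]
grip_width: 0.0179
```

```bash
python3 -c "
from h import *
p,r=tool();print(r.as_matrix());go([.5285+.0013,.0272,.0425],r)"
```

```text
[[ 0.0117  0.9989  0.0444]
 [ 0.0022  0.0444 -0.999 ]
 [-0.9999  0.0118 -0.0017]]
1 rv [0. 0. 0.]
([1.6, -2.5, 39.9], [0.0, 0.0, 0.0])
```

```bash
python3 -m inch '[[0,[0.5,-0.5,14],[0,0,0]],[0,[0.5,-0.5,14],[0,0,0]],[0,[0.5,-0.5,14],[0,0,0]]]'; python3 -c "
from h import *
o=get_obs();print(o['ft_force']);p,r=tool();go([.5285+.002,.0,.0425],r)"
```

```text
time: 6.7
position: [0.531, 0.0236, 0.0433]
tool_rot: [0.493, 0.509, -0.485, 0.514]
ft_force: [-0.4, 1.9, 0.7]
grip_width: 0.0177
[-0.4311  1.8607  0.7448]
1 rv [0. 0. 0.]
([0.7, -1.6, 23.5], [0.0, 0.0, 0.0])
```

```bash
python3 -m inch '[[0,[0.3,-0.5,18],[0,0,0]],[0,[0.2,-0.5,18],[0,0,0]],[0,[0.2,-0.5,18],[0,0,0]],[0,[0,-0.5,18],[0,0,0]],[0,[0,0,18],[0,0,0]],[0,[0,0,15],[0,0,0]],[0,[0,0,0],[0,0,0]]]'; python3 -c "
from h import *
o=get_obs();print(o['ft_force'],o['moment']);p,r=tool();print(r.as_matrix())
p,im=shot('wrist','w4');p,im2=shot('scene','s4')
cv2.imwrite('pics/v5.png',np.hstack([im[60:360,150:490],im2[200:350,240:390].repeat(2,0).repeat(2,1)])[:,:,::-1])"
```

```text
time: 7.58
position: [0.5337, -0.0926, 0.0414]
tool_rot: [0.493, 0.507, -0.486, 0.513]
ft_force: [0.3, 0.6, -2.3]
grip_width: 0.0174
[ 0.2571  0.5988 -2.2563] [-0.105  -0.0871  0.0377]
[[ 0.0126  0.9991  0.0411]
 [ 0.0016  0.0411 -0.9992]
 [-0.9999  0.0127 -0.0011]]
```

View pics/v5.png

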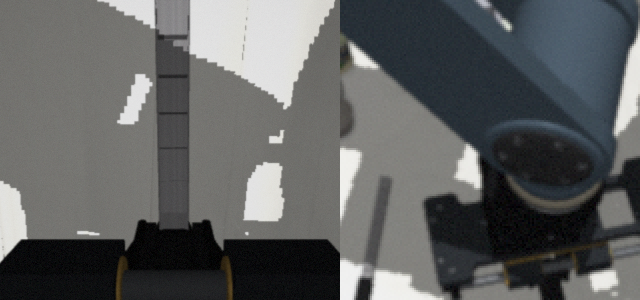

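```bash
python3 -m inch '[[0,[12,0,0],[0,0,0]],[0,[10,0,0],[0,0,0]],[0,[4,0,0],[0,0,0]]]'; python3 -m inch '[[0,[2,0,0],[0,0,0]],[0,[2,0,0],[0,0,0]]]'; python3 -c "
from h import *
o=get_obs();print(o['ft_force'],o['moment'])"
```

```text
time: 8.05
position: [0.5329, -0.0892, 0.0135]
tool_rot: [0.492, 0.509, -0.485, 0.513]
ft_force: [-0.6, -0.1, -2.2]
grip_width: 0.0174
time: 8.3
position: [0.5327, -0.0885, 0.0087]
tool_rot: [0.492, 0.51, -0.485, 0.513]
ft_force: [-0.6, -0.5, -1.6]
grip_width: 0.0177
[-0.5861 -0.4525 -1.6495] [-0.1309 -0.1215 -0.0033]
```

```bash
python3 -m inch '[[0,[1.5,0,0],[0,0,0]],[0,[1,0,0],[0,0,0]]]'; python3 -c "
from h import *
o=get_obs();print(o['ft_force'],o['moment'])"
```

```text
time: 8.55
position: [0.5327, -0.0885, 0.0082]
tool_rot: [0.492, 0.51, -0.485, 0.513]
ft_force: [-1.8, 0.4, 5.1]
grip_width: 0.0172
[-1.7599  0.4431  5.1398] [-0.0108  0.1664 -0.056 ]
```

```bash
python3 -m inch '[[22,[-0.3,0,0],[0,0,0]],[50,[0,0,0],[0,0,0]],[50,[0,0,0],[0,0,0]],[50,[-20,0,0],[0,0,0]],[50,[-40,0,0],[0,0,0]],[50,[-40,0,0],[0,0,0]],[50,[0,0,0],[0,0,0]]]'; python3 -c "
from h import *
p,im=shot('wrist','w5');print(tool())
for t,z in [('bar_mid',.008),('bar_handle',.008),('pawl_knob',.075)]:
  for d in imaging.tip_of('wrist',t)[:2]: print(t,np.round(d['pixel'],1),round(d['confidence'],2),at_z(p,d['pixel'],z))
cv2.imwrite('pics/v6.png',im[:,:,::-1])"
```

```text
time: 9.43
position: [0.5323, -0.0892, 0.111]
tool_rot: [0.492, 0.509, -0.485, 0.513]
ft_force: [0.1, 0.0, 0.2]
grip_width: 0.0502
(array([ 0.5311, -0.0887,  0.1095]), Rotation.from_matrix(array([[ 0.0072,  0.9989,  0.0454],
                            [ 0.0045,  0.0454, -0.999 ],
                            [-1.    ,  0.0074, -0.0042]])))
bar_mid [321.8 163.5] 0.88 [ 0.5289 -0.0316  0.008 ]
bar_mid [124.3 143. ] 0.88 [ 0.3865 -0.0234  0.008 ]
bar_handle [324.3 256.9] 0.75 [ 0.5341 -0.1041  0.008 ]
bar_handle [110.1 208.3] 0.58 [ 0.3703 -0.0719  0.008 ]
```

View pics/v6.png

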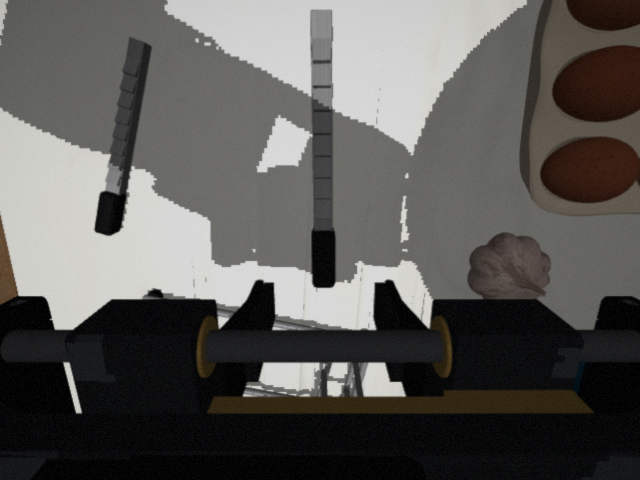

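```bash
python3 -c "
import cv2,numpy as np
a=cv2.imread('pics/top0.png')[205:315,395:465];b=cv2.imread('pics/scene0.png')[370:480,250:400]
b2=cv2.imread('pics/scene0.png')[:,:]
A=cv2.resize(a,None,fx=5,fy=5,interpolation=cv2.INTER_LANCZOS4);B=cv2.resize(b2[370:480,240:390],None,fx=3,fy=5,interpolation=cv2.INTER_LANCZOS4)
cv2.imwrite('pics/v7.png',np.hstack([A,B]))"
python3 - <<'E'
from h import *
go([.530,-.0316,.06],down(3));go([.530,-.0316,.004],down(3))
E
```

```text
2 rv [-0.4 -0.4 -0.1]
([23.8, 1.6, -28.1], [-0.2, -0.2, -0.1])
([23.7, 1.7, -28.1], [-0.2, -0.2, -0.1])
2 rv [-0.4 -0.4 -0.1]
([51.8, 1.5, -27.9], [-0.2, -0.2, -0.1])
([51.7, 1.7, -28.0], [-0.2, -0.2, -0.1])
```

View pics/v7.png

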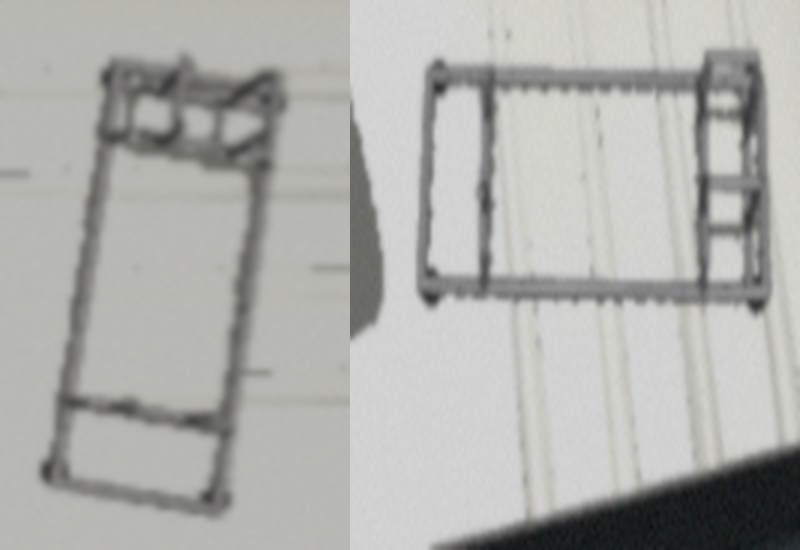

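```bash
python3 - <<'E'
from h import *
T=imaging.camera_params("top");S=imaging.camera_params("scene")
def rep(n,P):
    fl,fr,nl,nr=P;c=sum(P)/4;d=(fl+fr-nl-nr)/2;e=(fl+nl-fr-nr)/2
    print(n,c,"len",np.linalg.norm(d),"w",np.linalg.norm(e),"yaw",np.degrees(np.arctan2(d[1],d[0])),np.degrees(np.arctan2(e[1],e[0]))-90)
rep("top",[at_z(T,(395+c/5,205+r/5),.009) for c,r in [(110,72),(275,95),(52,472),(216,500)]])
rep("scene",[at_z(S,(240+(c-350)/3,370+r/5),.009) for c,r in [(757,68),(760,297),(436,72),(428,292)]])
E
python3 -m inch '[[50,[24,2,-28],[0,0,0]],[50,[24,2,-28],[0,0,0]],[50,[0,0,0],[0,0,0]]]'
python3 -c "
from h import *
go([.530,-.0316,.004],down(3))"
```

```text
top [ 0.4761 -0.1961  0.009 ] len 0.18279706253765457 w 0.07395733398391219 yaw -10.071366249660306 -9.012984561572424
scene [ 0.4779 -0.1989  0.009 ] len 0.18345312897131605 w 0.07654416284923336 yaw -9.479673819330547 -10.771541704754284
time: 10.0
position: [0.5291, -0.0307, 0.0549]
tool_rot: [0.49, 0.514, -0.488, 0.508]
ft_force: [-0.1, 0.7, -0.3]
grip_width: 0.0503
1 rv [-0.5 -0.5  0.2]
([50.8, 1.0, 1.3], [-0.5, -0.5, 0.2])
```

```bash
python3 -m inch '[[50,[25,0.5,0.5],[0,0,0]],[50,[20,0.5,0.5],[0,0,0]],[50,[4,0,0],[0,0,0]],[50,[0,0,0],[0,0,0]]]'; python3 -c "
from h import *
p,r=tool();print(p,r.as_matrix())
w,im=shot('wrist','w6')
for c in ('bar_mid','bar_handle'):
  for d in imaging.tip_of('wrist',c)[:2]: print(c,np.round(d['pixel'],1),round(d['confidence'],2),at_z(w,d['pixel'],.008))
"
```

```text
time: 10.5
position: [0.5308, -0.0338, 0.004]
tool_rot: [0.49, 0.514, -0.488, 0.508]
ft_force: [0.5, -0.8, 0.2]
grip_width: 0.0501
[ 0.5308 -0.0338  0.004 ] [[-0.004   0.999   0.0435]
 [ 0.007   0.0436 -0.999 ]
 [-1.     -0.0037 -0.0072]]
bar_mid [ 27.  267.5] 0.75 [ 0.3867 -0.0228  0.008 ]
bar_mid [323.3 292.1] 0.59 [ 0.5299 -0.0292  0.008 ]
```

```bash
python3 -m inch '[[0,[0,0,-2],[0,0,0]],[0,[0,0,0],[0,0,0]],[0,[0,0,0],[0,0,0]],[0,[0,0,0],[0,0,0]],[0,[0,0,0],[0,0,0]]]' 55; python3 -m inch '[[0,[-25,0,0],[0,0,0]],[0,[-40,0,0],[0,0,0]],[0,[-40,0,0],[0,0,0]],[0,[-10,0,0],[0,0,0]]]'; python3 -c "
from h import *
o=get_obs();print(o['ft_force'],o['moment'])
p,r=tool();print(r.as_matrix());go([.477,-.1975,.115],r*R.from_rotvec([-77.5,0,0],degrees=True))"
```

```text
time: 11.28
position: [0.5315, -0.0315, 0.0063]
tool_rot: [0.49, 0.513, -0.487, 0.509]
ft_force: [-1.2, -0.1, -0.2]
grip_width: 0.0135
time: 11.78
position: [0.5301, -0.0319, 0.1216]
tool_rot: [0.489, 0.514, -0.488, 0.507]
ft_force: [0.1, -0.8, -0.9]
grip_width: 0.0134
[ 0.0982 -0.7914 -0.9487] [-0.0204 -0.0494 -0.0252]
[[-0.0062  0.999   0.0439]
 [ 0.0077  0.044  -0.999 ]
 [-1.     -0.0059 -0.0079]]
8 rv [-77.5  -0.    0. ]
([0.7, -7.5, 20.4], [-9.7, -0.0, 0.0])
([0.7, -10.9, 18.8], [-9.7, -0.0, 0.0])
([0.7, -13.9, 16.7], [-9.7, -0.0, 0.0])
([0.7, -16.5, 14.2], [-9.7, -0.0, 0.0])
([0.7, -18.6, 11.2], [-9.7, -0.0, 0.0])
([0.7, -20.3, 7.9], [-9.7, -0.0, 0.0])
([0.7, -21.3, 4.4], [-9.7, -0.0, 0.0])
([0.7, -21.7, 0.7], [-9.7, -0.0, 0.0])
```

```bash
python3 -m inch '[[0,[0,-7.5,20],[-9.7,0,0]],[0,[0,-11,19],[-9.7,0,0]],[0,[0,-14,17],[-9.7,0,0]],[0,[0,-16.5,14],[-9.7,0,0]],[0,[0,-18.5,11],[-9.7,0,0]],[0,[0,-20,8],[-9.7,0,0]],[0,[0,-21,4.5],[-9.7,0,0]],[0,[0,-21.5,0.5],[-9.7,0,0]],[0,[0,0,0],[0,0,0]]]'; python3 -c "
from h import *
o=get_obs();print(o['ft_force'],o['moment'])
p,r=tool();print(r.as_matrix())
w,im=shot('wrist','w7');s,im2=shot('scene','s7');t,im3=shot('top','t7')
for c in ('rack','bar_mid','bar_handle'):
 for cam,q in (('wrist',w),('scene',s),('top',t)):
  for d in imaging.tip_of(cam,c)[:2]: print(cam,c,np.round(d['pixel'],1),round(d['confidence'],2),at_z(q,d['pixel'],0 if c=='rack' else .117))
go([.477,-.1975,.115],down(80.3))
"
```

```text
time: 12.9
position: [0.4735, -0.1992, 0.1104]
tool_rot: [0.051, 0.713, -0.04, 0.698]
ft_force: [0.5, 0.8, -1.2]
grip_width: 0.0132
[ 0.4614  0.7821 -1.2323] [ 0.1621 -0.2117 -0.0011]
[[-0.0203  0.1278  0.9916]
 [ 0.0165  0.9917 -0.1275]
 [-0.9997  0.0138 -0.0222]]
wrist bar_mid [552.  93.] 0.82 [ 0.3896 -0.0934  0.117 ]
wrist bar_mid [326.4 293.4] 0.8 [ 0.4671 -0.1982  0.117 ]
scene bar_mid [258.7 321.8] 0.46 [ 0.3951 -0.0776  0.117 ]
top bar_mid [216.1 328.2] 0.57 [0.3316 0.2471 0.117 ]
top bar_mid [268.7 239.3] 0.29 [0.5091 0.1455 0.117 ]
wrist bar_handle [480.1  78.6] 0.57 [ 0.3803 -0.1234  0.117 ]
scene bar_handle [367.2 383.4] 0.57 [ 0.5454 -0.2053  0.117 ]
scene bar_handle [248.9 349. ] 0.57 [ 0.3751 -0.1214  0.117 ]
top bar_handle [443.1 220. ] 0.56 [ 0.5479 -0.2075  0.117 ]
1 rv [ 2.6 -1.2 -0.7]
([-3.3, 0.9, 2.5], [2.6, -1.2, -0.7])
```

View pics/w7.png

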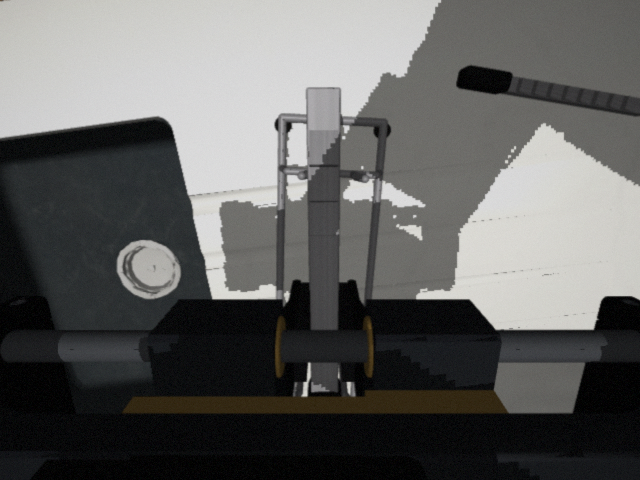

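Run:
```python
from h import *
w=imaging.camera_params("wrist");S=imaging.camera_params("scene");T=imaging.camera_params("top")
print(w["camera_matrix"][0],w["k1"])
print("handle tri",tri(ray(S,(367.2,383.4)),ray(T,(443.1,220))))
for n,c,z in [("cornL",(283,124),.009),("cornR",(382,128),.009),("crossL",(285,171),.035),("crossR",(379,176),.035),("postL",(304,175),.062),("postR",(360,176),.062)]: print(n,at_z(w,c,z))
for c in [(324,90),(324,130),(324.5,200)]: print("bar",at_z(w,c,.125))
im=cv2.imread("pics/w7.png")[90:300,260:400];im2=cv2.imread("pics/s7.png")[360:480,270:430]
cv2.imwrite("pics/v9.png",np.hstack([cv2.resize(im,None,fx=2.8,fy=2.8,interpolation=cv2.INTER_CUBIC)[:580],cv2.resize(im2,(400,580),interpolation=cv2.INTER_CUBIC)]))
```

```text
[355.6727   0.     323.8227] -0.003835690677975265
handle tri (array([ 0.5459, -0.2065,  0.1213]), [np.float64(1.1656856414706591), np.float64(1.1656856414710732)])
cornL [ 0.383  -0.2157  0.009 ]
cornR [ 0.3944 -0.1456  0.009 ]
crossL [ 0.414  -0.2167  0.035 ]
crossR [ 0.4251 -0.1545  0.035 ]
postL [ 0.4157 -0.203   0.062 ]
postR [ 0.4205 -0.17    0.062 ]
bar [ 0.3782 -0.1872  0.125 ]
bar [ 0.3932 -0.1891  0.125 ]
bar [ 0.4217 -0.1924  0.125 ]
```

View pics/v9.png

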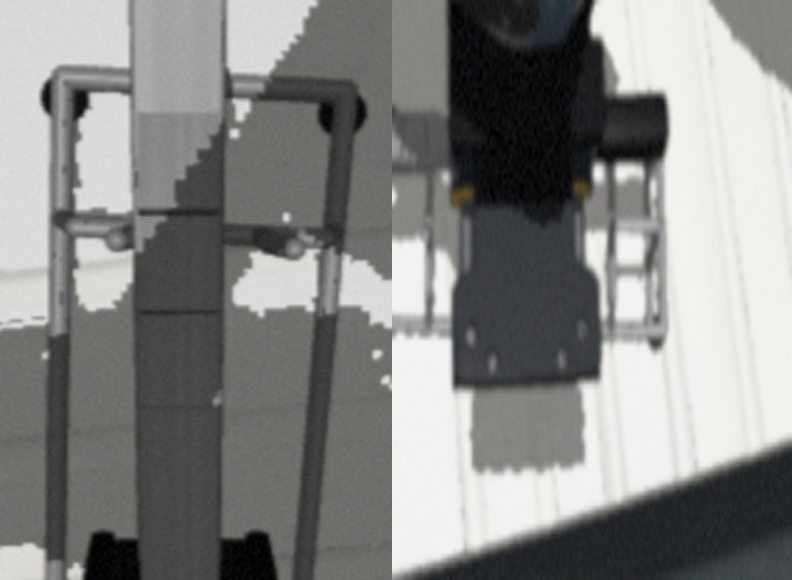

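Run:
```python
from h import *
w=imaging.camera_params("wrist");g=cv2.cvtColor(cv2.imread("pics/w7.png"),cv2.COLOR_BGR2GRAY).astype(float)
p,r=tool();print(p)
for row in (92,96,100,104,108):
    v=np.abs(np.gradient(cv2.GaussianBlur(g,(0,0),1)[row]));
    def pk(a,b):
        i=a+np.argmax(v[a:b]);s=v[i-1:i+2];return i+(s[2]-s[0])/(2*(2*s[1]-s[0]-s[2])+1e-9)
    a,b=pk(300,314),pk(334,348);K=w["camera_matrix"]
    for W in (14,):
        o,d=ray(w,((a+b)/2,row));print(row,round(a,1),round(b,1),(o+d*K[0][0]*W/1000/(b-a)))
print("corr post mid",at_z(w,(333.3,177),.062))
```

```text
[ 0.4743 -0.198   0.1117]
92 305.0 340.9 [ 0.3791 -0.1878  0.1271]
96 305.0 340.9 [ 0.3806 -0.188   0.1276]
100 305.4 340.9 [ 0.3819 -0.188   0.1262]
104 305.5 340.9 [ 0.3834 -0.1882  0.1262]
108 305.4 340.9 [ 0.3849 -0.1884  0.1269]
corr post mid [ 0.4191 -0.1858  0.062 ]
```

```bash
python3 -m inch '[[0,[0,1,3],[1.2,-0.6,-0.4]],[0,[3,0,3],[1,-0.5,-0.3]],[0,[1,0,0],[0,0,0]]]'; python3 -c "
from h import *
p,r=tool();print(p,r.as_matrix())
w,im=shot('wrist','w8')
g=cv2.cvtColor(im,cv2.COLOR_RGB2GRAY).astype(float);v=np.abs(cv2.Sobel(cv2.GaussianBlur(g,(0,0),1),-1,1,0))
cv2.imwrite('pics/v10.png',cv2.resize(im[60:300,240:420,::-1],None,fx=2.5,fy=2.5,interpolation=cv2.INTER_CUBIC))
print('post mid expected px',[proj(w,np.array([.478,-.1965,.062])+.06*np.array([-np.cos(.1676),np.sin(.1676),0])+s*np.array([np.sin(.1676),np.cos(.1676),0])) for s in (-.014,.014)])
go([.4805,-.197,.105],down(80.4))
"
```

```text
time: 13.88
position: [0.4809, -0.1977, 0.1076]
tool_rot: [0.058, 0.705, -0.059, 0.705]
ft_force: [0.2, -0.6, -1.8]
grip_width: 0.0134
[ 0.4809 -0.1977  0.1076] [[ 0.0001  0.1648  0.9863]
 [-0.0007  0.9863 -0.1648]
 [-1.     -0.0006  0.0002]]
post mid expected px [array([302.9283, 164.3032]), array([351.5638, 164.4267])]
1 rv [ 0.1 -0.   0. ]
([2.5, 0.6, -0.4], [0.1, -0.0, 0.0])
```

View pics/v10.png

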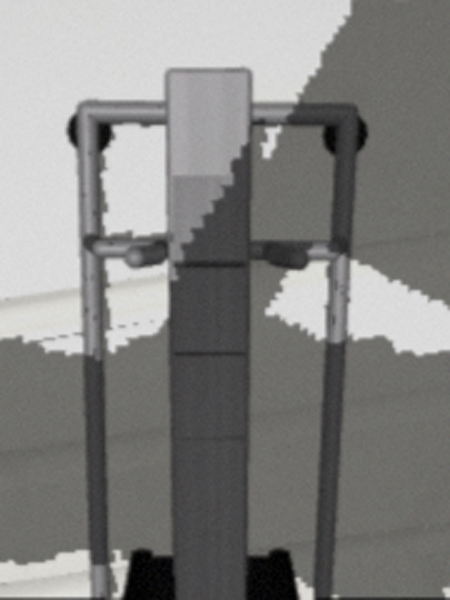

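```bash
python3 -m inch '[[0,[8,0.5,0],[0.6,0,0]],[0,[12,0,0],[0,0,0]],[0,[12,0,0],[0,0,0]],[0,[10,0,0],[0,0,0]],[0,[6,0,0],[0,0,0]]]'; python3 -c "
from h import *
p,r=tool();print(p,r.as_matrix(),get_obs()['ft_force'],get_obs()['moment'])
w,im=shot('wrist','w9');s,im2=shot('scene','s9');t,im3=shot('top','t9')
f=lambda a,b,c,d,i:cv2.resize(i[a:b,c:d,::-1],(390,560),interpolation=cv2.INTER_CUBIC)
cv2.imwrite('pics/v11.png',np.hstack([f(60,300,240,420,im),f(215,295,410,466,im3)]))
go([.4805,-.197,.045],down(79.8))
"
```

```text
time: 14.55
position: [0.4806, -0.1973, 0.0557]
tool_rot: [0.062, 0.705, -0.063, 0.704]
ft_force: [0.5, -0.5, -1.9]
grip_width: 0.0132
[ 0.4806 -0.1973  0.0557] [[-0.0009  0.1761  0.9844]
 [-0.      0.9844 -0.1761]
 [-1.     -0.0002 -0.0009]] [ 0.4647 -0.4807 -1.874 ] [ 0.1134 -0.1605  0.0179]
1 rv [ 0.1 -0.   0. ]
([11.3, 0.3, -0.3], [0.1, -0.0, 0.0])
```

View pics/v11.png

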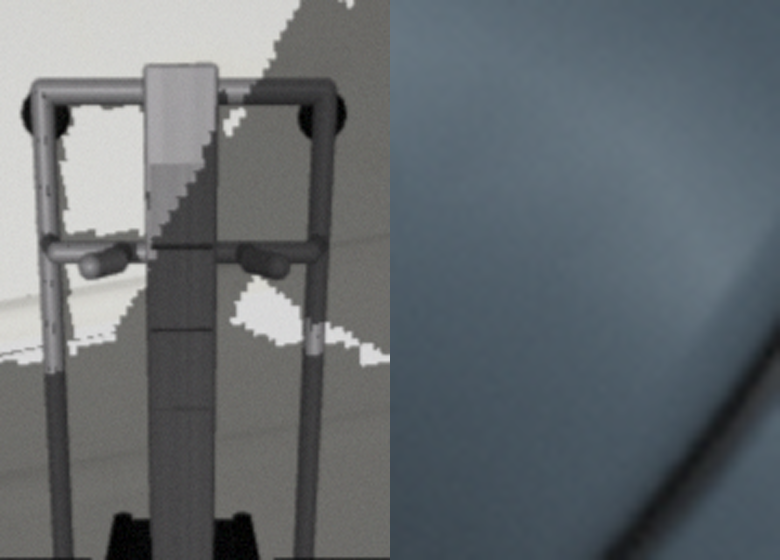

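```bash
python3 -m inch '[[0,[6,0,0],[0,0,0]],[0,[5,0,0],[0,0,0]],[0,[2,0,0],[0,0,0]]]'; python3 -m inch '[[0,[2,0,0],[0,0,0]],[0,[0,0,0],[0,0,0]]]'
```

```text
time: 15.08
position: [0.4815, -0.1978, 0.0434]
tool_rot: [0.062, 0.704, -0.063, 0.705]
ft_force: [0.9, -0.3, -1.1]
grip_width: 0.0134
time: 15.32
position: [0.4817, -0.1979, 0.0414]
tool_rot: [0.062, 0.704, -0.063, 0.705]
ft_force: [-0.4, -0.1, -0.7]
grip_width: 0.0132
```

```bash
python3 -m inch '[[0,[1.5,0,0],[0,0,0]],[0,[0.5,0,0],[0,0,0]]]'; python3 -c "
from h import *
p,r=tool();print(p,r.as_matrix(),get_obs()['ft_force'],get_obs()['moment'])"
```

```text
time: 15.58
position: [0.4817, -0.1979, 0.0413]
tool_rot: [0.062, 0.704, -0.063, 0.705]
ft_force: [-1.6, -0.4, 1.5]
grip_width: 0.0133
[ 0.4817 -0.1979  0.0413] [[ 0.002   0.1757  0.9844]
 [-0.0022  0.9844 -0.1757]
 [-1.     -0.0018  0.0024]] [-1.6378 -0.3669  1.5013] [ 0.2134  0.0358 -0.0546]
```

```bash
python3 -m inch '[[0,[1,0,0],[0,0,0]],[0,[1,0,0],[0,0,0]]]'; python3 -c "
from h import *
p,r=tool();print(p,get_obs()['ft_force'],get_obs()['moment'])"
```

```text
time: 15.82
position: [0.4818, -0.198, 0.0411]
tool_rot: [0.061, 0.703, -0.063, 0.705]
ft_force: [-2.7, 1.1, 10.5]
grip_width: 0.0133
[ 0.4818 -0.198   0.0411] [-2.6911  1.114  10.4611] [0.3494 0.2895 0.0467]
```

```bash
python3 -m inch '[[15,[-0.5,0,0],[0,0,0]],[20,[0,0,0],[0,0,0]],[45,[0,0,0],[0,0,0]],[45,[0,0,0],[0,0,0]],[45,[-20,0,0],[0,0,0]],[45,[-40,0,0],[0,0,0]],[45,[-50,0,0],[0,0,0]],[45,[-50,0,0],[0,0,0]],[45,[-50,0,0],[0,0,0]]]'; python3 -c "
from h import *
go([.40,.0,.3],tool()[1])"
```

```text
time: 16.95
position: [0.4792, -0.1963, 0.2523]
tool_rot: [0.064, 0.707, -0.061, 0.702]
ft_force: [2.1, -0.6, 0.2]
grip_width: 0.0449
4 rv [0. 0. 0.]
([-11.6, 44.8, -28.2], [0.0, 0.0, 0.0])
([-11.6, 44.8, -28.2], [0.0, 0.0, 0.0])
([-11.6, 44.8, -28.2], [0.0, 0.0, 0.0])
([-11.6, 44.8, -28.2], [0.0, 0.0, 0.0])
```

```bash
python3 -m inch '[[45,[-10,50,0],[0,0,0]],[45,[-10,50,0],[0,0,0]],[45,[0,50,0],[0,0,0]],[45,[0,50,0],[0,0,0]],[45,[0,30,0],[0,0,0]],[45,[0,0,0],[0,0,0]]]'
python3 - <<'E'
from h import *
P={c:shot(c,c+"_f")[0] for c in ("scene","top")}
Z={"bar_mid":.043,"bar_handle":.043,"pawl_knob":.075}
for t in ["bar_mid","bar_handle","rack","pawl_knob","mug","shaker","spice_jar","lemon","garlic"]:
    for c in P:
        for d in imaging.tip_of(c,t)[:3]: 
            if d["confidence"]>.4: print(c,t,np.round(d["pixel"],1),round(d["confidence"],2),at_z(P[c],d["pixel"],Z.get(t,0)))
c,s=np.cos(np.radians(-10)),np.sin(np.radians(-10))
for n,u,z in [("mid",0,.043),("handle",.0725,.043),("nose",-.095,.051)]:
    print(n,[proj(P[k],[.478+u*c,-.1965+u*s,z]).round(1) for k in P])
# black handle / red pawl blobs in the pictures
for k in P:
    im=cv2.imread(f"pics/{k}_f.png").astype(int);red=(im[:,:,2]>110)&(im[:,:,1]<50)&(im[:,:,0]<50)
    n,_,st,ce=cv2.connectedComponentsWithStats(red.astype(np.uint8));print(k,"red",[(ce[i].round(1),st[i][4]) for i in range(1,n) if st[i][4]>8], "knob exp thrown",proj(P[k],[.5265,.100,.075]).round(1))
E
```

```text
time: 17.7
position: [0.5241, 0.034, 0.2779]
tool_rot: [0.063, 0.702, -0.064, 0.707]
ft_force: [-0.5, -0.1, 0.9]
grip_width: 0.0452
scene bar_mid [321.2 398.3] 0.96 [ 0.4774 -0.1951  0.043 ]
scene bar_mid [234.1 231.5] 0.73 [0.3625 0.16   0.043 ]
scene bar_mid [259.3 321.1] 0.66 [ 0.3924 -0.0413  0.043 ]
top bar_mid [436.  259.5] 0.81 [ 0.4763 -0.2069  0.043 ]
top bar_mid [351.2 302.5] 0.58 [ 0.3847 -0.0233  0.043 ]
scene bar_handle [250.2 348.5] 0.9 [ 0.3715 -0.0902  0.043 ]
scene bar_handle [364.8 398.6] 0.84 [ 0.5473 -0.2074  0.043 ]
top bar_handle [436.6 226.1] 0.86 [ 0.5495 -0.2108  0.043 ]
top bar_handle [376.6 307.6] 0.63 [ 0.3739 -0.0771  0.043 ]
scene rack [314.7 221.5] 0.69 [0.529  0.1887 0.    ]
scene rack [236.1 234.2] 0.69 [0.3624 0.1836 0.    ]
scene rack [417.8 339.1] 0.45 [ 0.6724 -0.1049  0.    ]
top rack [436.3 224. ] 0.5 [ 0.5625 -0.2202  0.    ]
scene pawl_knob [318.1 235. ] 0.49 [0.5219 0.1023 0.075 ]
top pawl_knob [293.8 236.7] 0.54 [0.5214 0.0977 0.075 ]
scene mug [221.2 205.7] 0.93 [0.3357 0.2644 0.    ]
top mug [217.1 326.8] 0.64 [0.3322 0.2714 0.    ]
scene shaker [235.9 261.4] 0.61 [0.357  0.1172 0.    ]
scene spice_jar [237.5 232.1] 0.66 [0.3657 0.1885 0.    ]
scene lemon [358.4 176.9] 0.73 [0.6462 0.2954 0.    ]
top lemon [203.3 189.4] 0.57 [0.6456 0.3135 0.    ]
scene garlic [364.8 228.7] 0.63 [0.6294 0.1531 0.    ]
top garlic [273.  194.9] 0.52 [0.6315 0.1514 0.    ]
mid [array([321.7, 399.1]), array([431.2, 258.7])]
handle [array([366.3, 399.4]), array([435.8, 226.1])]
nose [array([263. , 396.9]), array([425.6, 302.3])]
scene red [] knob exp thrown [320.7 235.7]
top red [] knob exp thrown [292.7 234.3]
```

Run:
```python
from h import *
for k in ("top","scene"):
    p,im=shot(k,k+"_g")
    for t in ("bar_mid","bar_handle"):
        for d in imaging.tip_of(k,t)[:1 if k=="scene" and t=="bar_mid" else 2]: print(k,t,np.round(d["pixel"],1),round(d["confidence"],2),at_z(p,d["pixel"],.043))
    for d in imaging.cut_out(k,"bar")[:3]:
        ys,xs=np.nonzero(d["pixels"]);print(k,"cut",np.round(d["box"],1),round(d["confidence"],2),[(r,round(xs[ys==r].mean(),1),int((ys==r).sum())) for r in sorted(set(ys))[::10]] if k=="top" else "")
p=imaging.camera_params("top");print([proj(p,[.478+u*.985,-.1965-u*.174,.055]).round(1) for u in (-.095,-.05,0,.05,.09)])
```

```text
top bar_mid [433.8 257.8] 0.65 [ 0.48   -0.2022  0.043 ]
top bar_mid [350.8 300.2] 0.65 [ 0.3896 -0.0225  0.043 ]
top bar_handle [436.9 222.3] 0.95 [ 0.5579 -0.2118  0.043 ]
top bar_handle [375.6 309.2] 0.71 [ 0.3705 -0.0749  0.043 ]
top cut [433.6 260.9  20.   89.5] 0.85 [(np.int64(215), np.float64(438.5), 6), (np.int64(225), np.float64(438.0), 11), (np.int64(235), np.float64(436.0), 9), (np.int64(245), np.float64(434.0), 7), (np.int64(255), np.float64(432.5), 8), (np.int64(265), np.float64(431.5), 8), (np.int64(275), np.float64(430.0), 9), (np.int64(285), np.float64(428.5), 8), (np.int64(295), np.float64(426.5), 8)]
top cut [369.5 310.7  23.4  11.2] 0.42 [(np.int64(304), np.float64(362.0), 7), (np.int64(314), np.float64(377.0), 5)]
scene bar_mid [320.4 400.9] 0.63 [ 0.4754 -0.1991  0.043 ]
scene bar_handle [362.1 396.4] 0.91 [ 0.5437 -0.2031  0.043 ]
scene bar_handle [251.7 352.8] 0.81 [ 0.3733 -0.0984  0.043 ]
scene cut [254.7 323.7  20.3  67. ] 0.7 
scene cut [321.7 399.1 112.4  16. ] 0.62 
[array([426. , 302.3]), array([429.1, 281.2]), array([432.4, 258.1]), array([435.6, 235.2]), array([438.2, 217.2])]
```

The bar's outline in the top picture matches the expected seated position to within a pixel, so I'm handing in.

```bash
python3 -c "
from h import *
print(robot.hand_in())"
```

```text
the job is handed in; nothing more can be done
None
```

The job is done and handed in at about 18 s on the robot's clock. I threw the pawl over, drew the bar out by its handle and laid it flat with the teeth up. I then took it again by its middle and set it in the rack, handle between the tall hoops and nose between the short posts.

**What the last checks showed:**
- **Bar in rack:** it seated with 10 N of contact at the expected height, and I released it resting on the wires. In the top picture its outline matches the expected seated line to about a pixel. The network's bar and handle points agree to within about 1 cm.
- **Pawl:** the knob is still on the thrown-back side, within about 5 mm of where I expected it.
- **Other things:** the mug, spice jar, lemon and the nearer garlic bulb read the same as at the start, within the networks' scatter of about 1 cm. The shaker was found in the scene camera only, also unchanged.

**What failed or was not checked:**
- My colour check for the red pawl found no red pixels in either picture.
- The network did not locate the rack reliably in the final pictures, so I relied on my earlier measurement of it.
- The picture limit was used up, so I did not look at the final state by eye.
- I did not re-measure the second garlic bulb on its own. It is away from where the arm worked.

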